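# Reset the router under the rattan flip-top

## Robot

A 6-joint arm with a two-finger parallel gripper is mounted at the origin on the work surface. World frame = base frame: x ahead of the robot, y to its left, z up, the work surface at z = 0. Lengths are in m, angles in degrees, forces in N, time in s.
With the tool pointing down it reaches from about 0.25 to 0.725 m from the base axis. Payload 9.7 kg.
Tool frame: the origin (TCP) lies midway between the tips of the shut fingers; the grasp point (between the pads) lies 19 mm behind it (bot.pinch_z is the distance from the TCP to the grasp point, in m); z points along the fingers, y is the line along which they close (so a half turn about z gives the same grasp; the last joint's range is limited). The gripper opens to 85 mm and grips with 20 to 120 N. Pads are 22 mm wide; open, the fingers measure 114 mm over their backs; the gripper's body (76 mm by 85 mm) begins 54 mm behind the grasp point. The pads swing forward as they close: fully open they stand 13 mm farther back than shut.
Start: joints at [-71.849, 4.979, 10.078, 95.1, 0, 90], TCP at [0.171, -0.523, 0.197] pointing down, gripper open.
Joint ranges: [-179.16, 179.16], [-48.56, 103.87], [-65.8, 70.77], [-126.05, 130.52], [-82.76, 87.17], [-180, 180]. Speed limits (degrees/s): [127.2, 127.2, 147.25, 180, 180, 180].

## Interface

Orientations are given as [roll, pitch, yaw] about the fixed x, y, z axes, in that order (R = Rz(yaw) Ry(pitch) Rx(roll)).
In Python, from workcell import sensors, camera, camera_params, ticket, bot gives the robot as it stands.
- The arm moves only by the shell command python3 -m jog 'ROWS' [FORCE]. ROWS is JSON, a list that holds one entry, the list of rows, each a list of 5 numbers: the shift along the world's x, y, z in units of 50 mm (1.0 is 50 mm), then the turn about the world's z in units of 5 degrees (1.0 is 5 degrees), then the opening, from 0 (shut) to 1 (fully open). In form: [[[tx, ty, tz, yaw, grip], ...]]. A call has 1 to 8 rows; each row shifts and turns the commanded pose from where the row before left it; what a row does not reach is not made up. A row lasts 1/10 s, in which the tool goes at most 50 mm and 8.59 degrees, less where a joint would pass 70% of its speed; a pose out of reach is approached as far as the arm can. A call is refused whole if a number of a shift passes 1 or a number of a turn 1, either way. A call with a gripper value outside its range is refused whole. The fingers move at their own pace and stop on an object; FORCE is the grip in N (left out, the last holds). Time passes only in rows, so rows that do not move let the fingers close. It gives the time, the measured TCP pose, the force, the opening and the grip force at its end, in the units of the state.
- sensors.get_obs(): the state, without advancing time (a new reading comes with each control period).
- camera(name): name is "scene" or "top" or "wrist"; returns the picture (384x512x3 uint8, blue, green, red); there is no depth.
- camera_params(name): a dict with "fx", "fy", "cx", "cy" (pixels), "T" (4x4, takes a point from camera to world coordinates); the wrist camera has in their place "tool_from_camera" (4x4, takes a point from camera to tool coordinates, whose origin is the TCP and whose axes are the flange's). Camera axes: x right, y down, z forward; pixel columns grow to the right and rows downward; lengths in m; the calibration is good to about 2 mm. A picture is of the moment at which its call begins: read the wrist's pose just before it. camera_params takes no time and is no camera call.
- ticket.job_done(): hands the job in; it is judged then, once.
The state is a dict: "time": time; "q": joint angles; "qd": joint speeds; "joint_efforts": joint torques, N m; "ee_pos": TCP position; "tcp_rot": TCP orientation; "wrist_force": force on the tool from outside, world axes, zero at the start; "torque": the same for the moment, N m; "opening": finger opening in m; "grasp_force": force on a finger pad.
Only numpy, scipy, OpenCV 4.12 (cv2) and the standard library are available. Lean on these libraries where they do the work, as an engineer would, in place of code of your own. Each camera call takes 0.05 s, during which the arm holds its last target. There are 200 camera calls.

## Task

Reset the router that sits under the rattan lid of the TV riser: press the shut lid's front edge down until the push catch trips, come off it and let it spring ajar by itself, then swing the lid right back until it leans on its stop, press the router's orange button fully in for two seconds and let it out again. Use the fingertips only: grip and lift nothing, and do not force or fling the lid or let it fall shut. Leave the other things where they stand, and finish clear with the lid open.

Things in the scene. Friction and masses are not known exactly. Their poses are not given: they have to be found in the camera images.
- riser: Low oak TV riser, rattan front, 240 mm deep (x), 580 wide (y), 120 high, fixed, yaw varies. Origin under its centre; x runs from its front (robot's side) to its back, y to its left. Left half: fixed top. Right half: router bay with a flip-up lid, open inside at x -108 to 60, y -272 to 10 mm; front wall 12 mm thick, 104 mm high; right wall 120 mm high.
- lid_panel: The bay's lid: oak frame, rattan inset, 180 mm deep, 276 wide, 12 thick, 0.35 to 0.55 kg. Shut, its top is level with the riser's top, 120 mm up, its front edge over the riser's front face, a 4 mm gap below it there. Hinged along its back edge; origin at the middle of that edge, at mid-thickness; x from front edge to hinge, y left along the hinge, z out of the upper face.
- lid (a joint): Lid angle, rad: 0 shut and latched, about -0.02 pressed down to the end of the catch, about 0.25 ajar on the sprung catch, 1.57 upright, 1.80 leaning back on its hinge stop, where its weight keeps it. Swings freely: let go below about 1.6 it falls back.
- lid_press (a point): Point on the lid's upper face, 14 mm in from its front edge, at mid-width: where to press. It moves with the lid.
- lid_lip (a point): Lower front corner line of the lid, at mid-width (180 mm from the hinge line). It moves with the lid; with the lid ajar it stands about 150 mm above the cabinet top, some 45 mm above the bay's front wall.
- lid_hinge (a point): Point on the lid's hinge line, at mid-width of the lid, 114 mm above the cabinet top (riser frame x 60, y -130 mm). The hinge axis runs along the riser's y.
- catch (a joint): Height (m) of the push catch's plunger, a white 12 mm rod behind the bay's front wall (riser frame x -97, y -220 mm): 0 latched; pressed to -0.0026 it trips, at -0.0034 it is solid; when let off, its spring lifts it and the lid to 0.042 in about 0.5 s. At the lid's front edge this takes 4 to 6 N over 3 to 4 mm. Pressed less it stays latched; once tripped it stays sprung.
- router_button (a joint): Depth in m of the router's round orange push button: 0 out, 0.0035 fully in; sprung, 2 to 4 N, comes out again when let go.
- button_top (a point): Centre of the top of the router's orange button, 67 mm above the cabinet top when out (riser frame x -55, y -75 mm), 20 mm across, 5 mm proud of the flat black router (115 x 190 x 34 mm) lying in the bay, whose top is 62 mm up. Hidden under the shut lid; open to vertical access with the lid back.
- bell: Chrome desk bell, a dome 84 mm across and 54 mm high with a plunger on top, standing on the riser's fixed half; origin under its centre. A bystander.
- jar: Clear glass candy jar with a steel screw-top lid, 90 mm across, 118 mm high, standing on the riser's fixed half; origin under its centre. A bystander.
- tray: Marble-look ceramic tray, 130 x 220 x 18 mm, lying on the cabinet top to the right, in front of the riser; origin under its centre. A bystander.
- key_holder: Green silicone key holder, 55 x 85 x 14 mm, lying in the tray; origin under its centre. A bystander.
- remote: Black plastic remote, 46 x 175 x 20 mm, lying on the cabinet top to the left, in front of the riser; origin under its centre. A bystander.
- mug: Blue ceramic mug, 80 mm across, 92 mm high, standing to the right of the riser; origin under its centre. A bystander.
- succulent: Succulent in a terracotta pot, 86 mm across, about 120 mm high, standing to the left of the riser; origin under its centre. A bystander.

How it is judged (in metres and radians):
On the way, in this order (a step that is already met when the one before it is completed fails the run):
1. the catch has been pressed and tripped: its plunger is out, and the lid stands ajar on it with no finger on it (value of joint catch above 0.036 m and value of joint lid between 0.18 and 0.4 rad and contact force between the fingers and lid_panel below 0.2 N), for 0.2 s.
2. the lid is swung right back on its stop (value of joint lid above 1.7 rad), for 0.2 s.
3. the router's button is held fully in for two seconds (at least 1.5 s counts), the lid staying open (value of joint router_button above 0.0025 m and value of joint lid above 1.65 rad), for 1.5 s.
At the end, for the whole second after the job is handed in: The lid leans back on its stop (above 1.70 rad of 1.80) and is at rest, the orange button is out again (under 1 mm in), and every bystander stands at rest within 25 mm of where it began (value of joint lid above 1.7 rad and value of joint router_button below 0.001 m and velocity of joint lid below 0.1 rad/s and distance of each of bell, jar, tray, key_holder, remote, mug, succulent from where it was at the start of the episode below 0.025 m and linear speed of each of bell, jar, tray, key_holder, remote, mug, succulent below 0.02 m/s); the robot touches nothing.
It fails at once if a bystander is moved more than 25 mm, lifted, or tipped more than 0.3 rad (distance of any of bell, jar, tray, key_holder, remote, mug, succulent from where it was at the start of the episode above 0.025 m or angle between any of bell, jar, tray, key_holder, remote, mug, succulent's own z axis and vertical above 0.3 rad).
It fails at once if the lid is gripped or forced (more than 30 N between the fingers and the lid) (contact force between the fingers and lid_panel above 30 N).
It fails at once if the lid is flung open or falls shut (faster than 4 rad/s either way) (velocity of joint lid above 4 rad/s or velocity of joint lid below -4 rad/s).
It also fails if it takes over 72 s, if anything falls off the work surface, if the arm or the gripper's body presses on something with over 40 N, if the wrist force passes 120 N, or if a joint passes its speed limit or range.

## Working session

There is one attempt and no reset: what is moved stays moved. The work goes in short steps, Python scripts to look and compute and a shell command to move; the robot and the scene stay as the last step left them, time stands still between calls to the robot, and variables do not carry over. Pictures are saved under pics/ and viewed, at most 10 in all, crops included, and the job is handed in when it is done.

```bash
mkdir -p pics; ls; python3 - <<'E'
from workcell import sensors,camera,camera_params,bot
import cv2,numpy as np
o=sensors.get_obs();print(o)
a=camera("scene");b=camera("top");cv2.imwrite("pics/s0.png",a);cv2.imwrite("pics/t0.png",b)
np.set_printoptions(precision=4,suppress=True)
for n in("scene","top","wrist"):print(n,camera_params(n))
E
```

```text
pics
{'time': 0.0, 'q': array([-7.18494431e+01,  5.01051316e+00,  1.00323744e+01,  9.50998084e+01,
        7.76182619e-04,  9.00013886e+01]), 'qd': array([ 0.00759408,  0.01413657, -0.06597334,  0.09575315,  0.03651138,
        0.04111184]), 'joint_efforts': array([-1.91690699e-03, -5.20390534e+01,  4.64798641e+01,  1.66066614e-02,
       -1.09431796e-04, -1.66095055e-05]), 'ee_pos': array([ 0.17124684, -0.52235517,  0.19677011]), 'tcp_rot': array([-1.79922053e+02, -7.74292743e-04,  1.81491672e+01]), 'wrist_force': array([ 0.31527627, -0.5121842 ,  0.90748612]), 'torque': array([-0.00281322,  0.01648905,  0.01363175]), 'grasp_force': 0.0, 'opening': 0.08523409004900075}
scene {'fx': 351.8840495429274, 'fy': 351.8840495429274, 'cx': 259.52288934781865, 'cy': 194.75666739077104, 'T': array([[-0.7181,  0.5858, -0.3757,  1.0019],
       [ 0.6958,  0.6122, -0.3755,  0.5944],
       [ 0.0101, -0.5311, -0.8473,  1.3041],
       [ 0.    ,  0.    ,  0.    ,  1.    ]])}
top {'fx': 469.4438287937976, 'fy': 469.4438287937976, 'cx': 259.7744255543592, 'cy': 195.24670389671763, 'T': array([[-0.019 , -0.9923,  0.1222,  0.2894],
       [-0.9998,  0.0186, -0.0046,  0.0714],
       [ 0.0023, -0.1223, -0.9925,  1.8528],
       [ 0.    ,  0.    ,  0.    ,  1.    ]])}
wrist {'fx': 290.83585036532753, 'fy': 290.83585036532753, 'cx': 255.43005906659164, 'cy': 186.8975000763736, 'tool_from_camera': array([[-0.0011, -0.9599, -0.2804,  0.0725],
       [ 1.    , -0.0011, -0.0003, -0.0002],
       [-0.0001, -0.2804,  0.9599, -0.1768],
       [ 0.    ,  0.    ,  0.    ,  1.    ]])}
```

View pics/s0.png

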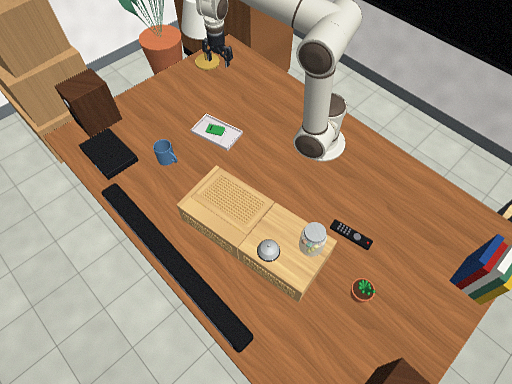

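View pics/t0.png

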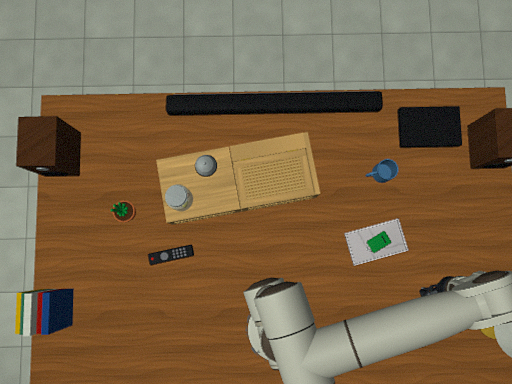

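```bash
python3 - <<'E'
import cv2
b=cv2.imread("pics/t0.png")[120:235,145:335]
cv2.imwrite("pics/t0c.png",cv2.resize(b,None,fx=4,fy=4,interpolation=cv2.INTER_CUBIC))
E
```

```text
(no output)
```

View pics/t0c.png

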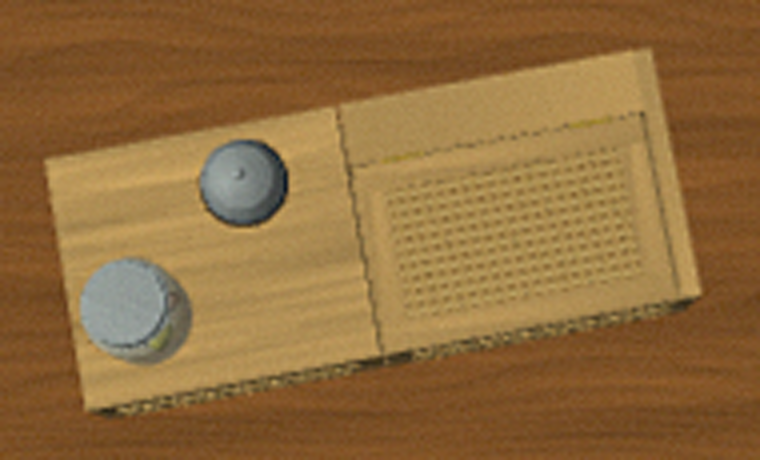

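The crop shows the riser top's corners at crop pixels BL (45,159), BR (652,48), FR (700,293), FL (88,409). The lid is the right half, with its front edge running from (382,355) to (680,297).

```bash
cat > h.py <<'E'
import numpy as np,cv2
from workcell import sensors,camera,camera_params
np.set_printoptions(precision=4,suppress=True)
def cast(name,uv,z):
    p=camera_params(name);T=np.array(p["T"]);d=T[:3,:3]@[(uv[0]-p["cx"])/p["fx"],(uv[1]-p["cy"])/p["fy"],1]
    return T[:3,3]+d*(z-T[2,3])/d[2]
E
python3 - <<'E'
from h import *
px=np.array([(45,159),(652,48),(700,293),(88,409)])/4+[145-.375,120-.375]
W=np.array([cast("top",p,.12)[:2] for p in px])
M=np.array([(.12,.29),(.12,-.29),(-.12,-.29),(-.12,.29)])
# rigid fit
c=W.mean(0);U,S,V=np.linalg.svd(M.T@(W-c));R=(U@V).T
yaw=np.arctan2(R[1,0],R[0,0]);print("W",W,"c",c,"yaw",np.degrees(yaw),"res mm",(W-c-M@R.T)*1e3)
np.savez("riser.npz",c=c,R=R)
f=lambda x,y:c+R@[x,y]
for n,x,y in[("press",-.106,-.13),("pressR",-.106,-.22),("lip",-.12,-.13),("hinge",.06,-.13),("button",-.055,-.075),("lidR",-.12,-.268)]:print(n,f(x,y))
for n,uv,z in[("mug",(386,171),.09),("tray",(376,242),.018),("remote",(171,254),.02)]:print(n,cast("top",uv,z))
# verify with scene view: project press corners
p=camera_params("scene");T=np.linalg.inv(p["T"]);im=cv2.imread("pics/s0.png")
for m in list(M)+[(-.12,.01)]:
    q=T@np.r_[f(*m),.12,1];print("scene proj",p["fx"]*q[0]/q[2]+p["cx"],p["fy"]*q[1]/q[2]+p["cy"])
E
```

```text
W [[ 0.6456  0.4507]
 [ 0.7418 -0.1222]
 [ 0.5074 -0.1595]
 [ 0.4101  0.4091]] c [0.5763 0.1445] yaw 9.605734855006597 res mm [[-0.5436  0.1801]
 [-1.167  -0.8004]
 [ 1.1125  1.9314]
 [ 0.5981 -1.311 ]]
press [ 0.4934 -0.0013]
pressR [ 0.5085 -0.0901]
lip [ 0.4796 -0.0037]
hinge [0.6571 0.0264]
button [0.5345 0.0614]
lidR [ 0.5027 -0.1397]
mug [ 0.5905 -0.4193  0.09  ]
tray [ 0.3235 -0.3859  0.018 ]
remote [0.2923 0.411  0.02  ]
scene proj 301.88553346046155 292.96187211985347
scene proj 176.24931944964194 204.7674361328976
scene proj 216.0572110858479 165.09745607014392
scene proj 337.0921636907566 240.74770019473877
scene proj 274.7577835068137 201.78696218657322
```

The fit residual is under 2 mm and the scene-view projections agree. Next I shut the fingers, align yaw to 9.6° and move above the press point.

```bash
python3 -m jog '[[[0.4,0.65,0,-0.2,0],[0.4,0.65,0,-0.2,0],[0.4,0.65,0,-0.2,0],[0.4,0.65,0,-0.2,0],[0.4,0.65,0,-0.2,0],[0.4,0.65,0,-0.2,0],[0.4,0.65,0,-0.2,0],[0.4,0.65,0,-0.2,0]]]' 20; python3 -m jog '[[[0.4,0.65,0,-0.1,0],[0.4,0.65,0,0,0],[0.4,0.65,0,0,0],[0.4,0.65,0,0,0],[0.4,0.65,0,0,0],[0.4,0.65,0,0,0],[0.4,0.65,0,0,0],[0.4,0.65,0,0,0]]]'; python3 -m jog '[[[0,0,0,0,0],[0,0,0,0,0]]]'
```

```text
time: 0.9
ee_pos: [0.3317, -0.2612, 0.1973]
tcp_rot: [-180.0, 0.0, 10.1]
wrist_force: [-0.2, -0.4, 0.5]
opening: -0.0001
grasp_force: 0.0
time: 1.7
ee_pos: [0.4918, -0.001, 0.1972]
tcp_rot: [180.0, 0.0, 9.7]
wrist_force: [0.4, -0.2, 0.1]
opening: -0.0001
grasp_force: 0.0
time: 1.9
ee_pos: [0.4912, -0.0021, 0.1969]
tcp_rot: [-180.0, 0.1, 9.8]
wrist_force: [0.8, -0.0, -0.5]
opening: 0.0002
grasp_force: 0.0
```

```bash
python3 -m jog '[[[0.04,0.02,-0.6,0,0],[0,0,-0.6,0,0],[0,0,-0.2,0,0],[0,0,0,0,0],[0,0,0,0,0]]]'; python3 -m jog '[[[0,0,-0.05,0,0],[0,0,-0.05,0,0],[0,0,0,0,0],[0,0,0,0,0]]]';python3 -m jog '[[[0,0,-0.04,0,0],[0,0,0,0,0],[0,0,0,0,0]]]'
```

```text
time: 2.4
ee_pos: [0.4935, -0.0022, 0.1288]
tcp_rot: [180.0, -0.1, 9.6]
wrist_force: [-0.1, -1.1, -0.0]
opening: -0.0002
grasp_force: 0.0
time: 2.8
ee_pos: [0.4934, -0.0016, 0.1227]
tcp_rot: [180.0, -0.0, 9.7]
wrist_force: [-0.6, -0.5, -0.2]
opening: -0.0
grasp_force: 0.0
time: 3.1
ee_pos: [0.4933, -0.0016, 0.1204]
tcp_rot: [-180.0, 0.0, 9.7]
wrist_force: [-0.1, 0.5, 0.7]
opening: 0.0003
grasp_force: 0.0
```

```bash
python3 -m jog '[[[0,0,-0.03,0,0],[0,0,0,0,0],[0,0,0,0,0]]]'; python3 -m jog '[[[0,0,-0.02,0,0],[0,0,0,0,0],[0,0,0,0,0]]]';python3 -m jog '[[[0,0,-0.01,0,0],[0,0,0,0,0],[0,0,0,0,0]]]'
```

```text
time: 3.4
ee_pos: [0.4933, -0.0016, 0.1189]
tcp_rot: [180.0, 0.0, 9.7]
wrist_force: [-0.4, 0.4, -0.7]
opening: 0.0001
grasp_force: 0.0
time: 3.7
ee_pos: [0.4933, -0.0016, 0.118]
tcp_rot: [180.0, 0.0, 9.7]
wrist_force: [0.5, 0.8, 0.3]
opening: -0.0001
grasp_force: 0.0
time: 4.0
ee_pos: [0.4933, -0.0016, 0.1175]
tcp_rot: [-180.0, -0.0, 9.6]
wrist_force: [-1.0, -0.3, 0.2]
opening: -0.0001
grasp_force: 0.0
```

```bash
for i in 1; do python3 -m jog '[[[0,0,-0.02,0,0],[0,0,0,0,0],[0,0,0,0,0]]]'; python3 -m jog '[[[0,0,-0.02,0,0],[0,0,0,0,0],[0,0,0,0,0]]]'; done | egrep 'ee|force'; python3 - <<'E'
from h import *
cv2.imwrite("pics/w1.png",camera("wrist"))
E
```

```text
ee_pos: [0.4933, -0.0016, 0.1164]
wrist_force: [0.4, 0.3, -0.2]
grasp_force: 0.0
ee_pos: [0.4933, -0.0016, 0.1154]
wrist_force: [0.4, 0.4, 1.1]
grasp_force: 0.0
```

View pics/w1.png

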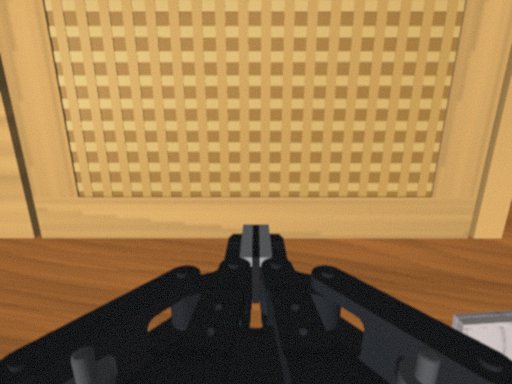

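The lid's front edge is at row 238, columns 36 to 475. The fingertips are at about (257,228), roughly 10 mm inside the edge at mid-width, so I keep pressing.

```bash
(python3 -m jog '[[[0,0,-0.02,0,0],[0,0,0,0,0],[0,0,0,0,0]]]'; python3 -m jog '[[[0,0,-0.02,0,0],[0,0,0,0,0],[0,0,0,0,0]]]') | egrep 'ee|force'; python3 - <<'E'
from h import *
im=camera("wrist");old=cv2.imread("pics/w1.png")
for k in(0,1):cv2.imwrite("pics/w2.png",np.hstack([cv2.resize(i[190:270,200:330],None,fx=3,fy=3) for i in(old,im)]))
E
```

```text
ee_pos: [0.4933, -0.0016, 0.1144]
wrist_force: [-0.2, -0.4, 0.1]
grasp_force: 0.0
ee_pos: [0.4933, -0.0016, 0.1134]
wrist_force: [0.7, 0.4, 0.7]
grasp_force: 0.0
```

View pics/w2.png

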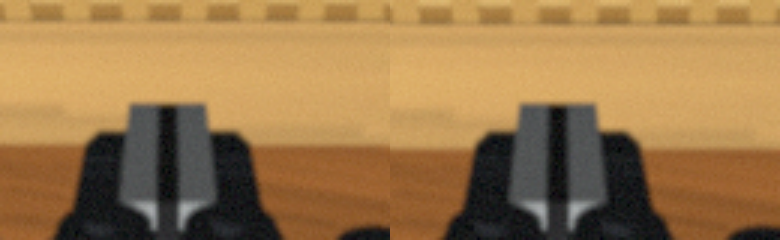

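The lid hasn't moved yet, so the tip must still be just above it. I continue down in small steps.

```bash
(python3 -m jog '[[[0,0,-0.02,0,0],[0,0,0,0,0],[0,0,0,0,0]]]'; python3 -m jog '[[[0,0,-0.02,0,0],[0,0,0,0,0],[0,0,0,0,0]]]') | egrep 'ee|wrist_f'; python3 - <<'E'
from h import *
for i in range(3):
    im=camera("wrist");print(sensors.get_obs()["wrist_force"],sensors.get_obs()["joint_efforts"][1:3])
old=cv2.imread("pics/w1.png")
# lid front edge row away from fingers: strongest vertical gradient, sub-pixel
for i in(old,im):
    for c in(100,400):
        g=cv2.cvtColor(i,cv2.COLOR_BGR2GRAY)[215:265,c:c+50].mean(1);d=-np.diff(g);k=d.argmax();print(c,215.5+(np.arange(k-2,k+3)*d[k-2:k+3]).sum()/d[k-2:k+3].sum())
E
```

```text
ee_pos: [0.4933, -0.0016, 0.1124]
wrist_force: [-0.1, 0.4, 0.0]
ee_pos: [0.4933, -0.0016, 0.1114]
wrist_force: [-0.1, -0.1, -0.0]
[-0.8249  0.3808 -0.8841] [-43.0091  47.0301]
[ 1.0885 -0.5897  0.6082] [-43.0186  47.0429]
[-0.0562 -0.2347 -0.2478] [-43.0266  47.0534]
100 237.67490148529856
400 238.07381615598885
100 240.69020537124803
400 240.66425120772948
```

```bash
(python3 -m jog '[[[0,0,-0.02,0,0],[0,0,0,0,0],[0,0,0,0,0]]]'; python3 -m jog '[[[0,0,-0.02,0,0],[0,0,0,0,0],[0,0,0,0,0]]]') | egrep 'ee|wrist_f'
```

```text
ee_pos: [0.4933, -0.0016, 0.1104]
wrist_force: [-0.8, 0.5, -0.7]
ee_pos: [0.4933, -0.0016, 0.1095]
wrist_force: [-0.2, 0.4, 0.4]
```

```bash
(python3 -m jog '[[[0,0,-0.02,0,0],[0,0,0,0,0],[0,0,0,0,0]]]'; python3 -m jog '[[[0,0,-0.02,0,0],[0,0,0,0,0],[0,0,0,0,0]]]') | egrep 'ee|wrist_f'
```

```text
ee_pos: [0.4933, -0.0016, 0.1084]
wrist_force: [-0.8, -1.1, -0.1]
ee_pos: [0.4933, -0.0016, 0.1074]
wrist_force: [0.5, -0.1, -0.3]
```

```bash
python3 - <<'E'
from h import *
w=camera("wrist");s=camera("scene")
g=lambda i,c:cv2.cvtColor(i,cv2.COLOR_BGR2GRAY)[215:265,c:c+50].mean(1)
for c in(100,400):
    d=-np.diff(g(w,c));k=d.argmax();print(c,215.5+(np.arange(k-2,k+3)*d[k-2:k+3]).sum()/d[k-2:k+3].sum())
cv2.imwrite("pics/c3.png",np.hstack([cv2.resize(w[170:290,180:330],(500,400)),cv2.resize(s[125:215,170:280],None,fx=400/90,fy=400/90)])[:, :800])
o=sensors.get_obs();print(o["wrist_force"],o["opening"])
E
```

```text
100 243.44635399935754
400 243.65698529411765
[ 0.0217  0.3528 -1.4851] -0.00045219548318172756
```

View pics/c3.png

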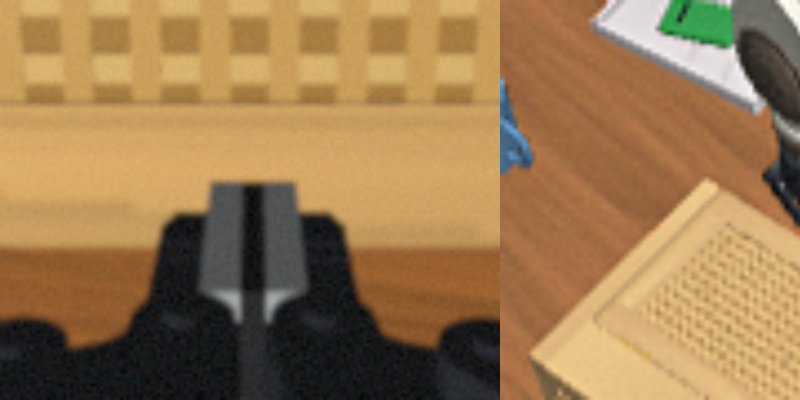

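Wrist and scene views agree that the lid is shut and untouched: edge at row 243.5, scene corner FR at about (217,166). The tip is simply higher than the TCP reading suggests, so I continue.

```bash
(python3 -m jog '[[[0,0,-0.02,0,0],[0,0,0,0,0],[0,0,-0.02,0,0],[0,0,0,0,0],[0,0,0,0,0]]]'; python3 -m jog '[[[0,0,-0.02,0,0],[0,0,0,0,0],[0,0,0,0,0]]]') | egrep 'ee|wrist_f'
```

```text
ee_pos: [0.4933, -0.0016, 0.1055]
wrist_force: [0.1, 0.2, -0.1]
ee_pos: [0.4933, -0.0016, 0.1044]
wrist_force: [0.2, 0.5, -0.7]
```

```bash
(python3 -m jog '[[[0,0,-0.02,0,0],[0,0,0,0,0],[0,0,0,0,0]]]'; python3 -m jog '[[[0,0,-0.02,0,0],[0,0,0,0,0],[0,0,0,0,0]]]') | egrep 'ee|wrist_f'
```

```text
ee_pos: [0.4933, -0.0016, 0.1035]
wrist_force: [0.9, -0.4, -0.6]
ee_pos: [0.4933, -0.0016, 0.1025]
wrist_force: [0.9, 0.2, -0.3]
```

```bash
python3 - <<'E'
from h import *
o=sensors.get_obs();P=o["ee_pos"];out=[]
for n in("scene","top"):
    p=camera_params(n);im=camera(n);q=np.linalg.inv(p["T"])@np.r_[P,1];u,v=p["fx"]*q[0]/q[2]+p["cx"],p["fy"]*q[1]/q[2]+p["cy"];print(n,u,v)
    x,y=int(u)-25,int(v)-25;c=cv2.resize(im[y:y+50,x:x+50],(400,400),interpolation=cv2.INTER_CUBIC);print(x,y)
    cv2.circle(c,(int((u-x+.5)*8),int((v-y+.5)*8)),3,(0,0,255),-1);out.append(c)
cv2.imwrite("pics/c4.png",np.hstack(out))
E
```

```text
scene 244.38443410109983 188.70295617203647
219 163
top 277.1398587766755 197.9737385024341
252 172
```

View pics/c4.png

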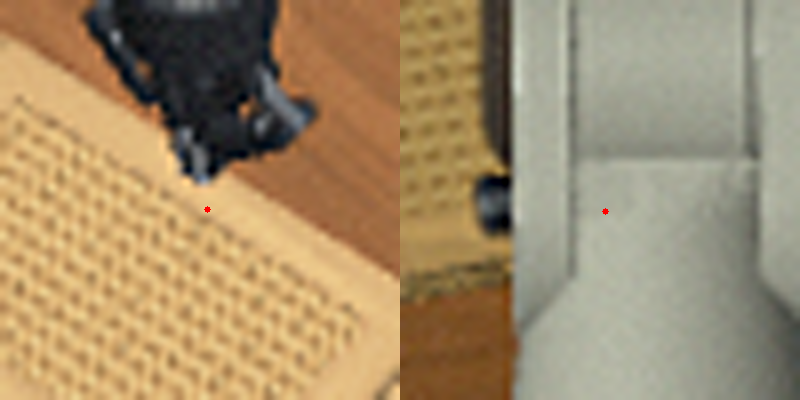

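The scene crop shows the real fingertip about 3.4 px (roughly 20 mm) above the projected TCP, so contact should come within a few millimetres.

```bash
(python3 -m jog '[[[0,0,-0.02,0,0],[0,0,0,0,0],[0,0,0,0,0]]]'; python3 -m jog '[[[0,0,-0.02,0,0],[0,0,0,0,0],[0,0,0,0,0]]]') | egrep 'ee|wrist_f'
```

```text
ee_pos: [0.4933, -0.0016, 0.1015]
wrist_force: [-0.2, 0.6, -0.3]
ee_pos: [0.4933, -0.0016, 0.1004]
wrist_force: [0.2, 0.1, -0.4]
```

```bash
(python3 -m jog '[[[0,0,-0.02,0,0],[0,0,0,0,0],[0,0,0,0,0]]]'; python3 -m jog '[[[0,0,-0.02,0,0],[0,0,0,0,0],[0,0,0,0,0]]]') | egrep 'ee|wrist_f'
```

```text
ee_pos: [0.4933, -0.0016, 0.0994]
wrist_force: [-0.8, -1.3, -0.7]
ee_pos: [0.4933, -0.0016, 0.0985]
wrist_force: [0.3, -0.8, -0.0]
```

```bash
(python3 -m jog '[[[0,0,-0.02,0,0],[0,0,0,0,0],[0,0,0,0,0]]]') | egrep 'ee|wrist_f'
```

```text
ee_pos: [0.4933, -0.0016, 0.0974]
wrist_force: [0.3, 0.4, 0.4]
```

```bash
(python3 -m jog '[[[0,0,-0.02,0,0],[0,0,0,0,0],[0,0,0,0,0]]]'; python3 -m jog '[[[0,0,-0.02,0,0],[0,0,0,0,0],[0,0,0,0,0]]]') | egrep 'ee|wrist_f'; python3 - <<'E'
from h import *
w=camera("wrist");g=lambda i,c:cv2.cvtColor(i,cv2.COLOR_BGR2GRAY)[215:275,c:c+50].mean(1)
for c in(100,400):
    d=-np.diff(g(w,c));k=d.argmax();print(c,215.5+(np.arange(k-2,k+3)*d[k-2:k+3]).sum()/d[k-2:k+3].sum())
h=lambda z:186.9+290.8*np.tan(np.arctan((.0725+.0113)/(z+.1768-.12))-np.radians(16.28))
z=sensors.get_obs()["ee_pos"][2];print(z,"pred still",h(z),h(.1154),h(.1074))
E
```

```text
ee_pos: [0.4933, -0.0016, 0.0964]
wrist_force: [-0.7, -0.1, 0.2]
ee_pos: [0.4933, -0.0016, 0.0955]
wrist_force: [-0.5, 0.6, 0.3]
100 253.32716836734693
400 253.12826357231663
0.09547403627457207 pred still 251.60861713092632 236.44839400188573 242.15028148950242
```

```bash
(python3 -m jog '[[[0,0,-0.02,0,0],[0,0,0,0,0],[0,0,0,0,0]]]'; python3 -m jog '[[[0,0,-0.02,0,0],[0,0,0,0,0],[0,0,0,0,0]]]') | egrep 'ee|wrist_f'
```

```text
ee_pos: [0.4933, -0.0016, 0.0944]
wrist_force: [0.1, -0.0, -0.2]
ee_pos: [0.4933, -0.0016, 0.0935]
wrist_force: [-0.1, 0.1, 0.4]
```

```bash
(python3 -m jog '[[[0,0,-0.02,0,0],[0,0,0,0,0],[0,0,0,0,0]]]') | egrep 'ee|wrist_f'
```

```text
ee_pos: [0.4933, -0.0016, 0.0924]
wrist_force: [0.1, -0.2, -0.5]
```

```bash
(python3 -m jog '[[[0,0,-0.02,0,0],[0,0,0,0,0],[0,0,0,0,0]]]') | egrep 'ee|wrist_f'
```

```text
ee_pos: [0.4933, -0.0016, 0.0915]
wrist_force: [0.0, 1.0, 0.9]
```

```bash
python3 - <<'E'
from h import *
for z in(.115,.12,.125,.13,.135,.14,.145):
    p=cast("scene",(243.9,185.3),z)[:2]-[.4933,-.0016];R=np.load("riser.npz")["R"];print(z,z-.1025,R.T@p)
E
```

```text
0.115 0.012500000000000011 [-0.0056 -0.0064]
0.12 0.0175 [-0.003  -0.0043]
0.125 0.022500000000000006 [-0.0005 -0.0021]
0.13 0.02750000000000001 [ 0.0021 -0.    ]
0.135 0.032500000000000015 [0.0046 0.0021]
0.14 0.03750000000000002 [0.0072 0.0043]
0.145 0.042499999999999996 [0.0097 0.0064]
```

Both views suggest a tip offset of about 35 mm, leaving around 6 mm to go.

```bash
(python3 -m jog '[[[0,0,-0.02,0,0],[0,0,0,0,0],[0,0,-0.02,0,0],[0,0,0,0,0],[0,0,0,0,0]]]'; python3 -m jog '[[[0,0,-0.02,0,0],[0,0,0,0,0],[0,0,0,0,0]]]') | egrep 'ee|wrist_f'
```

```text
ee_pos: [0.4933, -0.0016, 0.0894]
wrist_force: [-0.0, 0.4, 0.5]
ee_pos: [0.4933, -0.0016, 0.0885]
wrist_force: [-0.4, 0.5, 0.4]
```

```bash
(python3 -m jog '[[[0,0,-0.02,0,0],[0,0,0,0,0],[0,0,0,0,0]]]') | egrep 'ee|wrist_f'
```

```text
ee_pos: [0.4933, -0.0016, 0.0874]
wrist_force: [0.0, 0.1, -0.1]
```

```bash
(python3 -m jog '[[[0,0,-0.02,0,0],[0,0,0,0,0],[0,0,0,0,0]]]') | egrep 'ee|wrist_f'
```

```text
ee_pos: [0.4933, -0.0016, 0.0864]
wrist_force: [-0.1, -0.6, 0.5]
```

```bash
(python3 -m jog '[[[0,0,-0.02,0,0],[0,0,0,0,0],[0,0,0,0,0]]]') | egrep 'ee|wrist_f'
```

```text
ee_pos: [0.4934, -0.0016, 0.086]
wrist_force: [-2.6, -0.7, 5.0]
```

Contact at TCP z≈0.086, so the tip offset is about 34 mm. Pressing on.

```bash
for i in 1; do python3 -m jog '[[[0,0,-0.02,0,0],[0,0,0,0,0],[0,0,0,0,0]]]'; python3 -m jog '[[[0,0,-0.02,0,0],[0,0,0,0,0],[0,0,0,0,0]]]'; done | egrep 'ee|wrist_f'
```

```text
ee_pos: [0.4933, -0.0016, 0.085]
wrist_force: [-2.7, 0.4, 5.1]
ee_pos: [0.4933, -0.0016, 0.084]
wrist_force: [-3.9, 0.4, 5.3]
```

```bash
python3 -m jog '[[[0,0,-0.015,0,0],[0,0,0,0,0],[0,0,0,0,0]]]' | egrep 'ee|wrist_f'
```

```text
ee_pos: [0.4933, -0.0016, 0.0832]
wrist_force: [-2.2, 0.1, 5.7]
```

```bash
python3 -m jog '[[[0,0,-0.01,0,0],[0,0,0,0,0],[0,0,0,0,0]]]' | egrep 'ee|wrist_f'
```

```text
ee_pos: [0.4933, -0.0016, 0.0827]
wrist_force: [-3.2, 0.7, 5.7]
```

```bash
python3 -m jog '[[[0,0,-0.01,0,0],[0,0,0,0,0],[0,0,0,0,0]]]' | egrep 'ee|wrist_f'
```

```text
ee_pos: [0.4933, -0.0016, 0.0826]
wrist_force: [-4.5, -0.1, 9.6]
```

```bash
python3 -m jog '[[[0,0,-0.01,0,0],[0,0,0,0,0],[0,0,0,0,0]]]' | egrep 'ee|wrist_f'
```

```text
ee_pos: [0.4934, -0.0016, 0.0825]
wrist_force: [-5.6, 0.4, 12.1]
```

It has bottomed out (the force jumps), so the catch is tripped. Retract up.

```bash
python3 -m jog '[[[0,0,0.4,0,0],[0,0,0.8,0,0],[0,0,0.8,0,0],[0,0,0,0,0],[0,0,0,0,0],[0,0,0,0,0],[0,0,0,0,0],[0,0,0,0,0]]]' | egrep 'ee|wrist_f'; python3 -m jog '[[[-0.6,-0.1,0,0,0],[-0.6,-0.1,0,0,0],[0,0,0,0,0],[0,0,0,0,0]]]' | egrep 'ee|wrist_f';  python3 - <<'E'
from h import *
w=camera("wrist");s=camera("scene")
cv2.imwrite("pics/c5.png",np.hstack([cv2.resize(w,(400,300)),cv2.resize(s[120:225,150:290],(400,300))]))
E
```

```text
ee_pos: [0.4929, -0.0016, 0.1802]
wrist_force: [-0.5, -0.4, 0.6]
ee_pos: [0.4332, -0.0117, 0.1812]
wrist_force: [0.3, -0.3, 0.5]
```

View pics/c5.png

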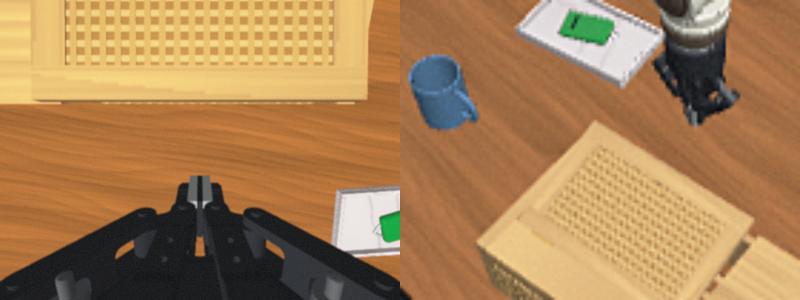

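The lid now stands ajar: its front edge is lifted in both views and the fingers are clear. Now I lower the fingers in front of the lip and feel forward.

```bash
python3 -m jog '[[[0,0,-0.7,0,0],[0,0,-0.74,0,0],[0.3,0.05,0,0,0],[0.3,0.05,0,0,0],[0,0,0,0,0],[0,0,0,0,0]]]' | egrep 'ee|wrist_f'; python3 -m jog '[[[0.04,0.007,0,0,0],[0,0,0,0,0],[0,0,0,0,0]]]' | egrep 'ee|wrist_f'; python3 -m jog '[[[0.04,0.007,0,0,0],[0,0,0,0,0],[0,0,0,0,0]]]' | egrep 'ee|wrist_f'
```

```text
ee_pos: [0.4634, -0.0065, 0.1088]
wrist_force: [0.5, 0.6, -0.2]
ee_pos: [0.4653, -0.0063, 0.1095]
wrist_force: [0.8, -0.1, 0.1]
ee_pos: [0.4674, -0.0059, 0.1093]
wrist_force: [-0.4, 0.6, 0.3]
```

```bash
 python3 -m jog '[[[0.04,0.007,0,0,0],[0,0,0,0,0],[0,0,0,0,0]]]' | egrep 'ee|wrist_f'
```

```text
ee_pos: [0.4693, -0.0056, 0.1092]
wrist_force: [0.2, 0.0, -0.6]
```

```bash
 python3 -m jog '[[[0.03,0.005,0,0,0],[0,0,0,0,0],[0,0,0,0,0]]]' | egrep 'ee|wrist_f'
```

```text
ee_pos: [0.4709, -0.0053, 0.1092]
wrist_force: [-0.1, -0.1, 0.2]
```

```bash
 python3 -m jog '[[[0.04,0.007,0,0,0],[0,0,0,0,0],[0,0,0,0,0]]]' | egrep 'ee|wrist_f'
```

```text
ee_pos: [0.4729, -0.005, 0.1092]
wrist_force: [0.4, 0.5, 0.0]
```

```bash
 python3 -m jog '[[[0.03,0.005,0,0,0],[0,0,0,0,0],[0,0,0,0,0]]]' | egrep 'ee|wrist_f'
```

```text
ee_pos: [0.4743, -0.0047, 0.1092]
wrist_force: [0.2, 0.5, -0.3]
```

```bash
 python3 -m jog '[[[0.03,0.005,0,0,0],[0,0,0,0,0],[0,0,0,0,0]]]' | egrep 'ee|wrist_f'
```

```text
ee_pos: [0.4746, -0.0047, 0.1091]
wrist_force: [-7.5, -2.1, 2.2]
```

```bash
 python3 -m jog '[[[0.02,0.003,0,0,0],[0,0,0,0,0],[0,0,0,0,0]]]' | egrep 'ee|wrist_f'
```

```text
ee_pos: [0.4747, -0.0046, 0.109]
wrist_force: [-12.5, -1.4, 3.9]
```

Contact at the predicted place. Now I follow the lip's arc, mostly up at first, keeping a light forward preload.

```bash
 python3 -m jog '[[[0.008,0.001,0.035,0,0],[0.008,0.001,0.035,0,0],[0,0,0,0,0]]]' | egrep 'ee|wrist_f'; python3 - <<'E'
import numpy as np
from h import *
L=lambda t:np.array([-.18*np.cos(t)-.006*np.sin(t),.18*np.sin(t)-.006*np.cos(t)])
for t in np.arange(.3,1.85,.1):
    d=(L(t)-L(.25));print(f"{t:.2f} wx {.4745+d[0]*.986:.4f} wy {-.0046+d[0]*.167:.4f} dz {d[1]:.4f}  rate per .1rad units x {(L(t+.1)-L(t))[0]*.986/.05:.3f} y {(L(t+.1)-L(t))[0]*.167/.05:.3f} z {(L(t+.1)-L(t))[1]/.05:.3f}")
E
```

```text
ee_pos: [0.4754, -0.0045, 0.1122]
wrist_force: [-11.2, -1.9, 1.0]
0.30 wx 0.4766 wy -0.0042 dz 0.0087  rate per .1rad units x 0.111 y 0.019 z 0.342
0.40 wx 0.4822 wy -0.0033 dz 0.0258  rate per .1rad units x 0.144 y 0.024 z 0.329
0.50 wx 0.4893 wy -0.0021 dz 0.0423  rate per .1rad units x 0.175 y 0.030 z 0.313
0.60 wx 0.4981 wy -0.0006 dz 0.0580  rate per .1rad units x 0.205 y 0.035 z 0.294
0.70 wx 0.5084 wy 0.0011 dz 0.0727  rate per .1rad units x 0.233 y 0.039 z 0.271
0.80 wx 0.5200 wy 0.0031 dz 0.0862  rate per .1rad units x 0.259 y 0.044 z 0.247
0.90 wx 0.5330 wy 0.0053 dz 0.0985  rate per .1rad units x 0.282 y 0.048 z 0.219
1.00 wx 0.5471 wy 0.0077 dz 0.1095  rate per .1rad units x 0.302 y 0.051 z 0.189
1.10 wx 0.5621 wy 0.0102 dz 0.1190  rate per .1rad units x 0.319 y 0.054 z 0.158
1.20 wx 0.5781 wy 0.0129 dz 0.1269  rate per .1rad units x 0.333 y 0.056 z 0.125
1.30 wx 0.5948 wy 0.0158 dz 0.1331  rate per .1rad units x 0.344 y 0.058 z 0.091
1.40 wx 0.6119 wy 0.0187 dz 0.1376  rate per .1rad units x 0.351 y 0.059 z 0.055
1.50 wx 0.6295 wy 0.0216 dz 0.1404  rate per .1rad units x 0.354 y 0.060 z 0.019
1.60 wx 0.6472 wy 0.0246 dz 0.1414  rate per .1rad units x 0.355 y 0.060 z -0.017
1.70 wx 0.6649 wy 0.0277 dz 0.1406  rate per .1rad units x 0.351 y 0.059 z -0.052
1.80 wx 0.6825 wy 0.0306 dz 0.1379  rate per .1rad units x 0.344 y 0.058 z -0.088
```

```bash
 python3 -m jog '[[[0.018,0.003,0.068,0,0],[0.02,0.003,0.068,0,0],[0,0,0,0,0]]]' | egrep 'ee|wrist_f'
```

```text
ee_pos: [0.4774, -0.0042, 0.1193]
wrist_force: [-11.3, -1.3, 2.2]
```

```bash
 python3 -m jog '[[[0.024,0.004,0.068,0,0],[0.024,0.004,0.068,0,0],[0,0,0,0,0]]]' | egrep 'ee|wrist_f'
```

```text
ee_pos: [0.4797, -0.0038, 0.1262]
wrist_force: [-12.8, -2.1, 2.8]
```

```bash
 python3 -m jog '[[[0.065,0.011,0.18,0,0],[0.072,0.012,0.18,0,0],[0,0,0,0,0]]]' | egrep 'ee|wrist_f'
```

```text
ee_pos: [0.4876, -0.0025, 0.1452]
wrist_force: [-11.5, -1.1, 4.2]
```

```bash
 python3 -m jog '[[[0.08,0.013,0.165,0,0],[0.088,0.015,0.16,0,0],[0,0,0,0,0]]]' | egrep 'ee|wrist_f'
```

```text
ee_pos: [0.4965, -0.001, 0.1615]
wrist_force: [-9.8, -1.7, 4.0]
```

```bash
 python3 -m jog '[[[0.095,0.016,0.153,0,0],[0.1,0.017,0.15,0,0],[0,0,0,0,0]]]' | egrep 'ee|wrist_f'
```

```text
ee_pos: [0.5068, 0.0007, 0.1766]
wrist_force: [-8.1, 0.4, 3.8]
```

```bash
 python3 -m jog '[[[0.117,0.02,0.136,0,0],[0.117,0.02,0.136,0,0],[0.13,0.022,0.124,0,0],[0.13,0.022,0.124,0,0],[0,0,0,0,0]]]' | egrep 'ee|wrist_f'
```

```text
ee_pos: [0.5321, 0.0049, 0.2023]
wrist_force: [-3.3, -1.2, 3.0]
```

```bash
 python3 -m jog '[[[0.141,0.024,0.11,0,0],[0.141,0.024,0.11,0,0],[0.15,0.025,0.095,0,0],[0.15,0.025,0.095,0,0],[0,0,0,0,0]]]' | egrep 'ee|wrist_f'
```

```text
ee_pos: [0.5613, 0.0098, 0.222]
wrist_force: [-2.7, -0.0, 0.6]
```

```bash
 python3 -m jog '[[[0.16,0.027,0.079,0,0],[0.16,0.027,0.079,0,0],[0.166,0.028,0.062,0,0],[0.166,0.028,0.062,0,0],[0,0,0,0,0]]]' | egrep 'ee|wrist_f'
```

```text
ee_pos: [0.5937, 0.0153, 0.2357]
wrist_force: [-1.0, -0.1, -0.1]
```

```bash
 python3 -m jog '[[[0.17,0.029,0.03,0,0],[0.17,0.029,0.02,0,0],[0.17,0.029,0.02,0,0],[0.17,0.029,0,0,0],[0,0,0,0,0]]]' | egrep 'ee|wrist_f';  python3 -m jog '[[[0.14,0.024,0,0,0],[0.14,0.024,0,0,0],[0.14,0.024,0,0,0],[0.14,0.024,0,0,0],[0.14,0.024,0,0,0],[0.07,0.012,0,0,0],[0,0,0,0,0],[0,0,0,0,0]]]' | egrep 'ee|wrist_f'
```

```text
ee_pos: [0.6277, 0.0212, 0.239]
wrist_force: [-0.7, -0.2, 0.7]
ee_pos: [0.6658, 0.0277, 0.2397]
wrist_force: [-1.0, -0.0, -0.1]
```

```bash
 python3 -m jog '[[[-0.4,0.1,0,0,0],[-0.5,0.13,0,0,0],[-0.5,0.13,0,0,0],[-0.5,0.13,0,0,0],[-0.5,0.13,-0.5,0,0],[-0.2,0.05,-0.5,0,0],[0,0,-0.5,0,0],[0,0,-0.3,0,0]]]' | egrep 'ee|wrist_f';  python3 -m jog '[[[0,0,0,0,0],[0,0,0,0,0]]]' | egrep 'ee|wrist_f'; python3 - <<'E'
from h import *
o=sensors.get_obs();w=camera("wrist");s=camera("scene");print(o["time"],o["ee_pos"])
m=cv2.inRange(cv2.cvtColor(w,cv2.COLOR_BGR2HSV),(5,190,120),(16,255,255))
n,l,st,ce=cv2.connectedComponentsWithStats(m);k=1+st[1:,4].argmax() if n>1 else 0;print(st[k],ce[k])
cv2.imwrite("pics/c6.png",np.hstack([cv2.resize(w,(400,300)),cv2.resize(s[120:225,150:290],(400,300))]))
E
```

```text
ee_pos: [0.5347, 0.0612, 0.1485]
wrist_force: [-0.4, -1.2, -0.4]
ee_pos: [0.5357, 0.0611, 0.1506]
wrist_force: [0.8, -0.3, 0.4]
25.6 [0.5357 0.0611 0.1506]
[258 174   6   7  15] [260.7333 177.    ]
```

View pics/c6.png

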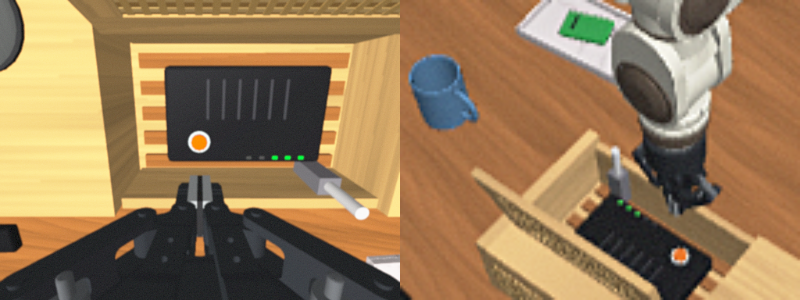

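The lid leans back. The bay is open and the orange button sits at wrist pixel of about (255,182). I get its position by ray and correct.

```bash
python3 - <<'E'
from h import *
from scipy.spatial.transform import Rotation as R
o=sensors.get_obs();p=camera_params("wrist");w=camera("wrist")
m=cv2.inRange(cv2.cvtColor(w,cv2.COLOR_BGR2HSV),(8,180,150),(22,255,255));m[:,:235]=0;m[:,275:]=0;m[:165]=0;m[200:]=0
a=cv2.moments(m,True);u,v=a["m10"]/a["m00"],a["m01"]/a["m00"];print(u,v,a["m00"])
T=np.eye(4);T[:3,:3]=R.from_euler("xyz",o["tcp_rot"],degrees=True).as_matrix();T[:3,3]=o["ee_pos"];T=T@p["tool_from_camera"]
d=T[:3,:3]@[(u-p["cx"])/p["fx"],(v-p["cy"])/p["fy"],1];X=T[:3,3]+d*(.067-T[2,3])/d[2];print(X,"units",(X-o["ee_pos"])/.05)
E
```

```text
254.40540540540542 182.47876447876448 259.0
[0.5367 0.0626 0.067 ] units [ 0.0082  0.029  -1.6836]
```

```bash
 python3 -m jog '[[[0.02,0.03,-0.5,0,0],[0,0,-0.5,0,0],[0,0,-0.5,0,0],[0,0,-0.4,0,0],[0,0,-0.2,0,0],[0,0,-0.1,0,0],[0,0,0,0,0],[0,0,0,0,0]]]' | egrep 'ee|wrist_f';  python3 -m jog '[[[0,0,-0.06,0,0],[0,0,0,0,0],[0,0,0,0,0]]]' | egrep 'ee|wrist_f'
```

```text
ee_pos: [0.5375, 0.0627, 0.041]
wrist_force: [1.4, 0.2, 0.1]
ee_pos: [0.537, 0.0627, 0.0371]
wrist_force: [0.2, -0.6, -0.9]
```

```bash
 python3 -m jog '[[[0,0,-0.04,0,0],[0,0,0,0,0],[0,0,0,0,0]]]' | egrep 'ee|wrist_f'
```

```text
ee_pos: [0.5368, 0.0627, 0.0348]
wrist_force: [-0.4, 0.0, -0.1]
```

```bash
 python3 -m jog '[[[0,0,-0.03,0,0],[0,0,0,0,0],[0,0,0,0,0]]]' | egrep 'ee|wrist_f'
```

```text
ee_pos: [0.5368, 0.0627, 0.0333]
wrist_force: [-0.5, -0.5, -0.9]
```

```bash
 python3 -m jog '[[[0,0,-0.03,0,0],[0,0,0,0,0],[0,0,0,0,0]]]' | egrep 'ee|wrist_f'
```

```text
ee_pos: [0.5368, 0.0627, 0.032]
wrist_force: [-0.0, -0.3, 2.2]
```

Contact. Pressing to the end stop in 1 mm steps.

```bash
 python3 -m jog '[[[0,0,-0.03,0,0],[0,0,0,0,0],[0,0,0,0,0]]]' | egrep 'ee|wrist_f'; python3 -m jog '[[[0,0,-0.02,0,0],[0,0,0,0,0],[0,0,0,0,0]]]' | egrep 'ee|wrist_f'
```

```text
ee_pos: [0.5369, 0.0627, 0.0304]
wrist_force: [-1.4, -1.4, 3.0]
ee_pos: [0.5369, 0.0627, 0.0298]
wrist_force: [-3.3, -0.6, 6.0]
```

```bash
 python3 -m jog '[[[0,0,-0.015,0,0],[0,0,0,0,0],[0,0,0,0,0]]]' | egrep 'ee|wrist_f'
```

```text
ee_pos: [0.5369, 0.0627, 0.0297]
wrist_force: [-5.1, -0.6, 12.1]
```

```bash
 python3 -m jog '[[[0,0,-0.015,0,0],[0,0,0,0,0],[0,0,0,0,0]]]' | egrep 'ee|wrist_f'
```

```text
ee_pos: [0.537, 0.0627, 0.0296]
wrist_force: [-7.3, -1.2, 16.8]
```

Solid, so the button is fully in. Hold for 2 s, then rise out clear.

```bash
python3 -m jog '[[[0,0,0,0,0],[0,0,0,0,0],[0,0,0,0,0],[0,0,0,0,0],[0,0,0,0,0],[0,0,0,0,0],[0,0,0,0,0]]]' | egrep 'ee|wrist_f'; python3 -m jog '[[[0,0,0,0,0],[0,0,0,0,0],[0,0,0,0,0],[0,0,0,0,0],[0,0,0,0,0],[0,0,0,0,0],[0,0,0,0,0],[0,0,0,0,0]]]' | egrep 'ee|wrist_f'; python3 -m jog '[[[0,0,0.2,0,0],[0,0,0.5,0,0],[0,0,0.6,0,0],[0,0,0.6,0,0],[0,0,0.6,0,0],[-0.4,-0.06,0.5,0,0],[-0.5,-0.08,0.2,0,0],[-0.4,-0.06,0,0,0]]]'|egrep 'ee|wrist_f';python3 -m jog '[[[-0.5,-0.08,0,0,0],[-0.5,-0.08,0,0,0],[0,0,0,0,0],[0,0,0,0,0],[0,0,0,0,0]]]'|egrep 'time|ee|wrist_f'; python3 - <<'E'
from h import *
w=camera("wrist");s=camera("scene")
cv2.imwrite("pics/c7.png",np.hstack([cv2.resize(w,(400,300)),cv2.resize(s,(400,300))]))
E
```

```text
ee_pos: [0.537, 0.0627, 0.0296]
wrist_force: [-7.3, -0.7, 17.5]
ee_pos: [0.537, 0.0627, 0.0296]
wrist_force: [-7.7, -0.6, 17.6]
ee_pos: [0.4716, 0.0526, 0.1895]
wrist_force: [-0.2, 0.2, 0.2]
time: 31.75
ee_pos: [0.4225, 0.0448, 0.1877]
wrist_force: [0.0, 0.0, 1.0]
```

View pics/c7.png

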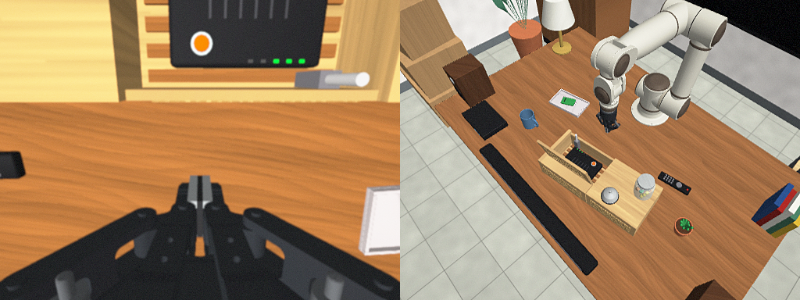

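The lid leans open, the button is out at about (201,43) in the left half, the bystanders are in place and the arm is clear.

```bash
python3 -c "
from workcell import ticket;print(ticket.job_done())"
```

```text
the job is handed in; nothing more can be done
None
```

The router is reset and the job handed in at about 32 s: catch tripped and lid sprung ajar by itself, lid swung back onto its stop, button held at its end stop for about 2 s and out again, arm clear, bystanders unmoved as far as the last picture shows; no verdict was returned.

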